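# Square a plate into the bench nest and stack its cover

### The arm

A 6-joint arm with a two-finger parallel gripper is mounted at the origin on the work surface. World frame = base frame: x ahead of the robot, y to its left, z up, the work surface at z = 0. Lengths are in m, angles in degrees, forces in N, time in s.
With the tool pointing down it reaches from about 0.4 to 0.825 m from the base axis. Payload 7 kg.
Tool frame: the origin (TCP) lies at the very end of the fingers, on their centre line; the grasp point (between the pads) lies hold_point_z behind it (hold_point_z is the distance from the TCP to the grasp point, in m); z points along the fingers, y is the line along which they close (so a half turn about z gives the same grasp; the last joint's range is limited). The gripper opens to 88 mm and grips with 3 to 60 N. Pads are 19 mm wide; open, the fingers measure 130 mm over their backs; the gripper's body (78 mm by 193 mm) begins 47 mm behind the grasp point.
Start: joints at [-46.69, 20.546, 0.682, 0, -70.136, -16.507], TCP at [0.304, -0.602, 0.195] pointing down, gripper open.
Joint ranges: [-176.03, 176.03], [-82.01, 121.73], [-58.28, 71.71], [-173.87, 95.51], [-174.79, -0.11], [-173.66, 173.66]. Speed limits (degrees/s): [136.94, 136.94, 172.46, 180, 180, 180].

### API

Orientations are given as [roll, pitch, yaw] about the fixed x, y, z axes, in that order (R = Rz(yaw) Ry(pitch) Rx(roll)).
In Python, from plant import get_obs, snapshot, close_job, hold_point_z gives the robot as it stands.
- The arm moves only by the tool play_rows, never from a script. Its argument "commands" is a list that holds one entry, the list of rows, each a list of 7 numbers: the shift along the tool's x, y, z in cm, then the turn, a rotation vector about the tool's x, y, z in degrees, then the opening, from 0 (shut) to 1 (fully open). In form: [[[x, y, z, ax, ay, az, fingers], ...]]. A call has 1 to 20 rows; each row is the pose to reach, as a shift and turn from the pose commanded when the call began, along the tool's axes at that moment; what a row does not reach only later rows make up. A row lasts 1/12 s, in which the tool goes at most 41.7 mm and 7.16 degrees, less where a joint would pass 70% of its speed; a pose out of reach is approached as far as the arm can. A call with a gripper value outside its range is refused whole. The fingers move at their own pace and stop on an object; the grip force is fixed at half the most. Time passes only in rows, so rows that repeat a pose let the fingers close. It gives the time, the measured TCP pose, the force, the opening and the grip force at its end, in the units of the state.
- get_obs(): the state, without advancing time (a new reading comes with each control period).
- snapshot(name): name is "side" or "top" or "wrist"; returns a dict with "frame" (384x512x3 uint8, red, green, blue), "camera_matrix" (3x3 intrinsics, pixels), "dist" ([k1, k2, p1, p2, k3] as OpenCV has them; the pictures are not rectified), "origin" and "attitude" of the camera in the world. Camera axes: x right, y down, z forward; pixel columns grow to the right and rows downward; lengths in m; the calibration is good to about 2 mm. A picture is of the moment at which its call begins. There is no depth.
- close_job(): hands the job in; it is judged then, once.
The state is a dict: "clock": time; "joint_pos": joint angles; "qvel": joint speeds; "tau": joint torques, N m; "tool_pos": TCP position; "orientation": TCP orientation; "force": force on the tool from outside, world axes, zero at the start; "moment": the same for the moment, N m; "opening": finger opening in m; "gripper_force": force on a finger pad.
Only numpy, scipy, OpenCV 4.12 (cv2) and the standard library are available. Lean on these libraries where they do the work, as an engineer would, in place of code of your own. Each camera call takes 0.05 s, during which the arm holds its last target. There are 200 camera calls.

### The job

Without lifting it, turn and slide the loose square aluminium plate along the bench so that its flats sit square between the jaws of the blue nest, fully home against the end stop. Then pick up the black cover plate and set it down (do not drop it) squarely on top of the aluminium plate, centred, with its long sides running along the slot. Leave the two standing hex standoffs, the bearing ring and the bolt tub where they are.

Things in the scene. Friction and masses are not known exactly. Their poses are not given: they have to be found in the camera images.
- nest: Blue U-shaped nest fixed to the bench, all 10 mm high. Origin on the bench where the square plate's underside centre lies when home. Slot runs along nest y, open to +y. Two parallel jaws, inner faces at x = -52 and +52 mm (slot 104 mm wide), 18 mm thick, y -50 to +25 mm. End stop face at y = -50 mm. Two 14 mm hex posts at x = +-62, y = -60 mm reach 42 mm above the bench.
- nest_mouth (a point): Middle of the nest's mouth, on the bench, 54 mm in front (+y) of the nest's origin. From the jaws' ends (25 mm in front of the origin) to here, two flared strips, 10 mm high, widen the slot from 104 to about 127 mm. The homed plate's trailing edge lies 4 mm inside this point.
- base_plate: Loose bare-aluminium square plate, 100 x 100 x 14 mm, 0.25 to 0.5 kg, lying flat on the bench, too wide to grip across; sides parallel to its x and y axes, origin at the centre of its underside. Four small black dots near the corners and a dark disc in the middle. All four sides are alike: any side may lead. Slides on the bench with friction.
- cover_plate: Loose black plate, 60 mm (its x) x 100 mm (its y) x 14 mm thick, about 0.2 kg, lying flat on the bench; origin at the centre of its underside. It can be gripped from above across its 60 mm width. On top of the homed plate its origin is 14 mm above the bench.
- standoff_near: Bystander: aluminium hex standoff, 26 mm across flats, 55 mm tall, standing loose on the bench about 112 mm to the side of the slot's centre line (nest -x side), near the nest mouth. Origin: centre of its underside.
- standoff_far: Bystander: the same kind of standoff, on the nest's +x side. Origin: centre of its underside.
- bearing: Bystander: steel bearing ring lying flat, 64 mm outside diameter, 32 mm bore, 18 mm high, on the robot's side of the square plate. Origin: centre of its underside.
- bolt_tub: Bystander: small open red tub with bolts, 70 x 100 mm, 40 mm high, beyond the square plate as seen from the robot. Origin: centre of its underside.
There are look-alikes about, which are no part of the job. What is meant by the cover_plate is not red, and is the larger of those in its own colour.

How it is judged:
By the outcome, as a careful person would: the job done as asked, in the order asked, and still so for the second after the job is handed in, with the robot touching nothing.
It also fails if it takes over 72 s, if anything falls off the work surface, if the arm or the gripper's body presses on something with over 40 N, if the wrist force passes 120 N, or if a joint passes its speed limit or range.

## Working session

There is one attempt and no reset: what is moved stays moved. The work goes in short steps, Python scripts to look and compute and a tool call to move; the robot and the scene stay as the last step left them, time stands still between calls to the robot, and variables do not carry over. Pictures are saved under pics/ and viewed, at most 10 in all, crops included, and the job is handed in when it is done.

Besides the shell and the picture viewer there is one more tool, called as name(argument=value, ...), one argument or row to a line, values as JSON. play_rows: Moves the arm, as the interface text tells. Its arguments: {"type":"object","properties":{"commands":{"type":"array","items":{"type":"array","items":{"type":"array","items":{"type":"number"}}}}},"required":["commands"]}

```bash
mkdir -p pics; ls
python3 - <<'E'
from plant import *
import cv2,numpy as np
o=get_obs();print({k:np.round(v,3).tolist() for k,v in o.items()}, hold_point_z if not callable(hold_point_z) else hold_point_z())
for n in("top","side"):
    s=snapshot(n);print(n,s["camera_matrix"],s["dist"],s["origin"],s["attitude"])
    cv2.imwrite(f"pics/{n}0.png",s["frame"][...,::-1])
    import pickle;pickle.dump(s,open(f"{n}.pkl","wb"))
E
```

```text
pics
{'clock': 0.0, 'joint_pos': [-46.691, 20.591, 0.634, -0.018, -70.136, -16.507], 'qvel': [0.094, -0.034, 0.018, 0.034, -0.012, 0.045], 'tau': [-0.001, -58.272, 29.306, 6.997, 0.007, -0.0], 'tool_pos': [0.304, -0.602, 0.194], 'orientation': [179.906, -0.01, -153.204], 'force': [0.428, -1.338, 0.06], 'moment': [0.021, -0.0, 0.001], 'gripper_force': 0.0, 'opening': 0.087} 0.0188
top [[432.48705269   0.         251.99199187]
 [  0.         432.48705269 196.85214977]
 [  0.           0.           1.        ]] [0.00996859 0.         0.         0.         0.        ] [0.5217532  0.03490142 0.87987514] [-1.76313107e+02 -1.18160117e-01 -8.87606664e+01]
side [[349.50991659   0.         254.5160417 ]
 [  0.         349.50991659 194.29801467]
 [  0.           0.           1.        ]] [-0.00907402  0.          0.          0.          0.        ] [0.28207176 0.7114666  0.49317339] [-121.99342285   -0.75192765 -155.48559416]
```

Run:
```python
import cv2
im=cv2.imread("pics/top0.png");cv2.imwrite("pics/top0b.png",cv2.resize(im,(800,600),interpolation=cv2.INTER_CUBIC))
```

```text
(no output)
```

View pics/top0b.png

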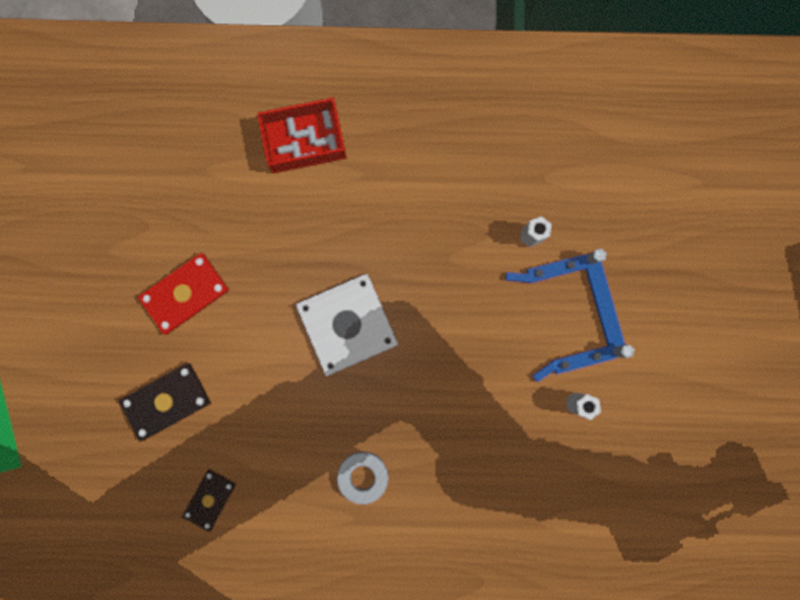

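View pics/side0.png

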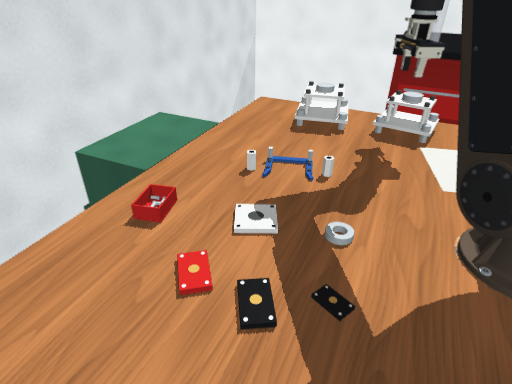

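Candidates for the cover (800x600 view): large black plate (163,402), small black plate (208,500), red plate (182,293). I choose the large black one. The square plate is at (346,324) and the nest at about (600,300), with its mouth facing left. Next are enlarged crops.

Run:
```python
import cv2
im=cv2.imread("pics/top0.png")
cv2.imwrite("pics/cA.png",cv2.resize(im[150:265,310:415],None,fx=5,fy=5,interpolation=cv2.INTER_CUBIC))
cv2.imwrite("pics/cB.png",cv2.resize(im[170:285,70:260],None,fx=4,fy=4,interpolation=cv2.INTER_CUBIC))
```

```text
(no output)
```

View pics/cA.png

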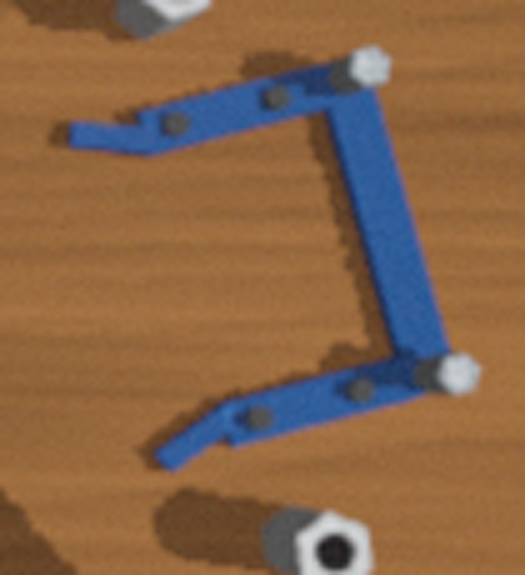

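View pics/cB.png

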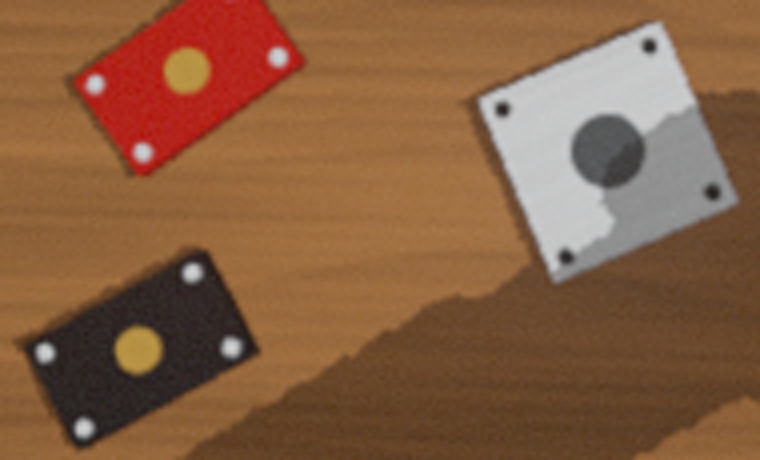

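The crops confirm the choice: the large black plate's centre is at crop (138,350) with corners (25,345), (207,250), (258,350) and (80,448). The square plate's corners are (478,100), (660,22), (738,203) and (555,282). In the nest crop, the inner corners are (328,110) and (398,355), and the flare joints (150,153) and (225,402). I'll fit poses from these.

```bash
cat > h.py <<'E'
import cv2,numpy as np
from scipy.spatial.transform import Rotation as R
from scipy.optimize import least_squares
def ray(s,p,z):
    u=cv2.undistortPoints(np.array(p,float).reshape(-1,1,2),np.array(s["camera_matrix"]),np.array(s["dist"]))[:,0]
    d=R.from_euler("xyz",s["attitude"],degrees=True).apply(np.c_[u,np.ones(len(u))]);o=np.array(s["origin"])
    z=np.broadcast_to(z,len(d));return (o+d*((z-o[2])/d[:,2])[:,None])[:,:2]
def crop(p,k,ox,oy): return (np.array(p,float)+.5)/k-.5+[ox,oy]
def fit(model,w):  # 2D rigid: returns x,y,yaw,residuals mm
    model=np.array(model,float)
    f=lambda q:(np.c_[np.cos(q[2])*model[:,0]-np.sin(q[2])*model[:,1],np.sin(q[2])*model[:,0]+np.cos(q[2])*model[:,1]]+q[:2]-w).ravel()
    best=min((least_squares(f,[*w.mean(0),a]) for a in np.arange(0,6.3,.7)),key=lambda r:r.cost)
    q=best.x;return np.round([*q[:2]*1000,(np.degrees(q[2])+180)%360-180],1),np.round(best.fun.reshape(-1,2)*1000,1).tolist()
E
python3 - <<'E'
from h import *;import pickle
s=pickle.load(open("top.pkl","rb"))
A=lambda p:crop(p,5,310,150);B=lambda p:crop(p,4,70,170);C=lambda p:crop(p,1.5625,0,0)
w=ray(s,A([(328,110),(150,153),(225,402),(398,355),(370,66),(459,373)]),[.01]*4+[.042]*2)
print("nest",fit(np.array([(52,-50),(52,25),(-52,25),(-52,-50),(62,-60),(-62,-60)])/1e3,w))
w=ray(s,B([(478,100),(660,22),(738,203),(555,282)]),.014)
print("plate",fit(np.array([(-50,50),(50,50),(50,-50),(-50,-50)])/1e3,w))
w=ray(s,B([(25,345),(207,250),(258,350),(80,448)]),.014)
print("cover",fit(np.array([(-30,-50),(-30,50),(30,50),(30,-50)])/1e3,w), ray(s,B([(138,350)]),.014))
print("flare tips",ray(s,A([(70,135),(165,460)]),.01))
print("so far,near",ray(s,C([(540,229),(589,407)]),.055))
print("bearing",ray(s,C([(362,478)]),.018),"tub",ray(s,C([(300,133)]),.04))
E
```

```text
nest (array([ 571.8, -180.6,   16.3]), [[1.3, -0.3], [-0.6, -0.1], [-0.8, 1.7], [-0.1, -1.1], [0.3, 0.0], [0.0, -0.1]])
plate (array([554.9,  94.8, -65.4]), [[0.3, 0.5], [0.6, -0.1], [-0.3, -0.5], [-0.6, 0.1]])
cover (array([ 452.4,  322.8, -150.3]), [[1.0, 0.1], [1.7, 1.2], [-1.5, -1.2], [-1.2, -0.1]]) [[0.45136721 0.32507863]]
flare tips [[ 0.62200109 -0.10952854]
 [ 0.49203162 -0.14897047]]
so far,near [[ 0.67620428 -0.14338988]
 [ 0.45977331 -0.20435904]]
bearing [[0.3622303  0.06992086]] tub [[0.79493177 0.15804836]]
```

```bash
cat >> h.py <<'E'
N=np.array([.5718,-.1806]);NY=16.3
def n2w(x,y): # nest mm -> world m
    a=np.radians(NY);return N+np.array([np.cos(a)*x-np.sin(a)*y,np.sin(a)*x+np.cos(a)*y])/1e3
def w2n(p):
    a=np.radians(NY);d=(np.array(p)[:2]-N)*1e3;return np.array([np.cos(a)*d[0]+np.sin(a)*d[1],-np.sin(a)*d[0]+np.cos(a)*d[1]])
def go(pos,yaw): # row (cm,deg) from the present pose to the world pose, tool down
    from plant import get_obs
    o=get_obs();r=R.from_euler("xyz",o["orientation"],degrees=True)
    t=R.from_euler("xyz",[180,0,yaw],degrees=True)
    print("row",np.round(r.inv().apply(np.array(pos)-o["tool_pos"])*100,2),np.round((r.inv()*t).as_rotvec(degrees=True),2),"now nest",np.round(w2n(o["tool_pos"]),1),"z",round(o["tool_pos"][2],4),"t",round(o["clock"],2),"F",np.round(o["force"],1))
E
python3 -c "
from h import *
go([*n2w(140,269),.13],NY-180)"
```

```text
row [-61.56  49.44   6.48] [ 0.08 -0.02 10.5 ] now nest [-375.2 -329.4] z 0.1941 t 0.1 F [ 0.4  0.1 -0. ]
```

play_rows(
  commands=[
    [[-30,24,0,0,0,5,0.4],[-61.6,49.4,0,0,0,10.5,0.4],[-61.6,49.4,0,0,0,10.5,0.4],[-61.6,49.4,0,0,0,10.5,0.4],[-61.6,49.4,0,0,0,10.5,0.4],[-61.6,49.4,0,0,0,10.5,0.4],[-61.6,49.4,0,0,0,10.5,0.4],[-61.6,49.4,0,0,0,10.5,0.4],[-61.6,49.4,0,0,0,10.5,0.4],[-61.6,49.4,0,0,0,10.5,0.4],[-61.6,49.4,0,0,0,10.5,0.4],[-61.6,49.4,0,0,0,10.5,0.4],[-61.6,49.4,0,0,0,10.5,0.4],[-61.6,49.4,0,0,0,10.5,0.4],[-61.6,49.4,0,0,0,10.5,0.4],[-61.6,49.4,0,0,0,10.5,0.4],[-61.6,49.4,6,0,0,10.5,0.4],[-61.6,49.4,6,0,0,10.5,0.4],[-61.6,49.4,6,0,0,10.5,0.4],[-61.6,49.4,6,0,0,10.5,0.4]],
  ],
)

```text
clock: 1.77
tool_pos: [0.6313, 0.1201, 0.1309]
orientation: [180.0, -0.2, -163.6]
force: [-0.7, -0.6, -0.7]
opening: 0.035
gripper_force: 0.0
```

```bash
python3 -c "
from h import *
go([*n2w(140,269),.005],NY-180)"
```

```text
row [ 0.11 -0.29 12.59] [ 0.   -0.22  0.13] now nest [141.5 271.9] z 0.1309 t 1.77 F [-0.7 -0.6 -0.7]
```

play_rows(
  commands=[
    [[0,-0.3,4,0,0,0,0.4],[0,-0.3,8,0,0,0,0.4],[0,-0.3,11,0,0,0,0.4],[0,-0.3,12.4,0,0,0,0.4],[0,-0.3,12.5,0,0,0,0.4],[1,-0.3,12.5,0,0,0,0.4],[1.7,-0.3,12.5,0,0,0,0.4],[2.4,-0.3,12.5,0,0,0,0.4],[3.1,-0.3,12.5,0,0,0,0.4],[3.8,-0.3,12.5,0,0,0,0.4],[4.5,-0.3,12.5,0,0,0,0.4],[5.2,-0.3,12.5,0,0,0,0.4],[5.8,-0.3,12.5,0,0,0,0.4],[6.4,-0.3,12.5,0,0,0,0.4],[6.9,-0.3,12.5,0,0,0,0.4],[7.3,-0.3,12.5,0,0,0,0.4],[7.7,-0.3,12.5,0,0,0,0.4],[8,-0.3,12.5,0,0,0,0.4],[8.2,-0.3,12.5,0,0,0,0.4],[8.2,-0.3,12.5,0,0,0,0.4]],
  ],
)

```text
clock: 3.43
tool_pos: [0.5532, 0.0902, 0.0099]
orientation: [-180.0, -0.0, -163.7]
force: [-0.4, -0.1, -0.5]
opening: 0.0353
gripper_force: 0.0
```

```bash
python3 -c "
from h import *
go([*n2w(75,269),.1],NY-180)"
```

```text
row [-1.68  0.38 -9.01] [-0.   -0.01  0.  ] now nest [ 58.1 265.2] z 0.0099 t 3.43 F [-0.4 -0.1 -0.5]
```

play_rows(
  commands=[
    [[-1.5,0,0,0,0,0,0.4],[-1.5,0,-4,0,0,0,0.4],[-1.5,0,-8,0,0,0,0.4],[0,4,-10,0,0,-10,0.4],[3,8,-10,0,0,-20,0.4],[5.8,8,-10,0,0,-30,0.4],[5.8,8,-10,0,0,-45,0.4],[5.8,8,-10,0,0,-60,0.4],[5.8,8,-10,0,0,-75,0.4],[5.8,8,-10,0,0,-90,0.4],[5.8,8,-10,0,0,-90,0.4],[5.8,8,-10,0,0,-90,0.4],[5.8,8,-10,0,0,-90,0.4],[5.8,8,-10,0,0,-90,0.4],[5.8,8,-10,0,0,-90,0.4],[5.8,8,-10,0,0,-90,0.4],[5.8,8,-10,0,0,-90,0.4],[5.8,8,-10,0,0,-90,0.4]],
  ],
)

```text
clock: 4.93
tool_pos: [0.4755, 0.1509, 0.11]
orientation: [-180.0, -0.0, -73.8]
force: [0.4, -0.0, 0.2]
opening: 0.0353
gripper_force: 0.0
```

```bash
python3 -c "
from h import *
from plant import snapshot
import pickle
s=snapshot('top');pickle.dump(s,open('top1.pkl','wb'))
im=s['frame'][...,::-1]
cv2.imwrite('pics/t1.png',cv2.resize(im[130:290,170:370],None,fx=3.75,fy=3.75,interpolation=cv2.INTER_CUBIC))
go([*n2w(0,345),.005],NY-90)"
```

```text
row [ 0.02  0.06 10.5 ] [ 0.   -0.   -0.16] now nest [  0.6 345.2] z 0.11 t 4.98 F [-0.  -0.2  0.3]
```

View pics/t1.png

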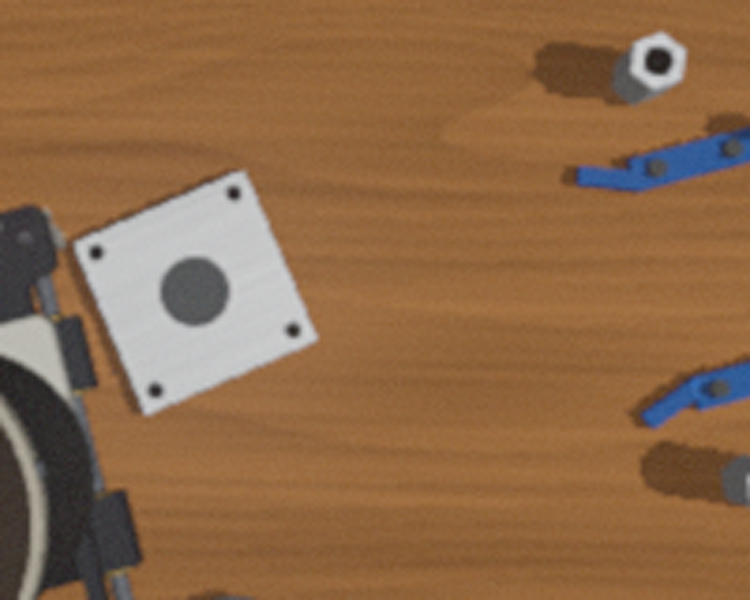

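The plate has moved but its yaw still looks about 24°. I read its corners in this crop as (243,170), (318,340), (145,415) and (74,242), with the disc at (195,291).

```bash
python3 -c "
from h import *
import pickle
s=pickle.load(open('top1.pkl','rb'))
w=ray(s,crop([(74,242),(243,170),(318,340),(145,415)],3.75,170,130),.014)
q=fit(np.array([(-50,50),(50,50),(50,-50),(-50,-50)])/1e3,w);print(q,w2n(q[0]/1e3), w2n(ray(s,crop([(195,291)],3.75,170,130),.014)[0]))
"
```

```text
(array([555.2,  94.6, -65.5]), [[-0.3, 0.8], [0.5, -0.7], [-0.2, -0.0], [0.0, -0.1]]) [ 61.30671045 268.79748372] [ 61.5356825  268.79158114]
```

The plate did not move, so the fingers must have passed over it. I'll probe downwards here, over free bench, to check the true tip height.

play_rows(
  commands=[
    [[0,0,4,0,0,0,0.4],[0,0,8,0,0,0,0.4],[0,0,10,0,0,0,0.4],[0,0,10.3,0,0,0,0.4],[0,0,10.5,0,0,0,0.4],[0,0,10.5,0,0,0,0.4],[0,0,10.5,0,0,0,0.4]],
  ],
)

```text
clock: 5.57
tool_pos: [0.4766, 0.1516, 0.0065]
orientation: [-179.9, 0.0, -73.7]
force: [0.6, 0.4, 0.1]
opening: 0.0353
gripper_force: 0.0
```

```bash
python3 -c "
from h import *
from plant import snapshot
s=snapshot('side')
im=s['frame'][...,::-1]
cv2.imwrite('pics/s1.png',cv2.resize(im[130:270,180:370],None,fx=4,fy=4,interpolation=cv2.INTER_CUBIC))
go([*n2w(0,345),.005],NY-90)"
```

```text
row [0.06 0.19 0.16] [-0.16  0.05 -0.  ] now nest [  1.9 345.6] z 0.0066 t 5.62 F [0.1 0.4 0.4]
```

View pics/s1.png

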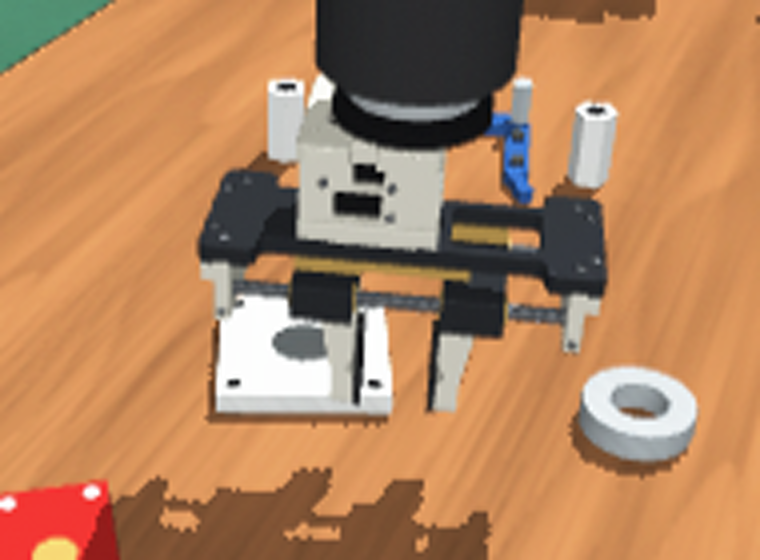

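```bash
python3 -c "
from h import *
import pickle
s=pickle.load(open('side.pkl','rb'))
Rc=R.from_euler('xyz',s['attitude'],degrees=True)
def proj(P):
    c=Rc.inv().apply(np.array(P)-s['origin']);
    p=cv2.projectPoints(c,np.zeros(3),np.zeros(3),np.array(s['camera_matrix']),np.array(s['dist']))[0][:,0]
    return np.round((p-[180,130]+.5)*4-.5)
for z in (0,.0065,.015,.025):
    print(z,proj([[*n2w(x,y),z] for x,y in ((30,355),(28,345),(-25,345),(1.9,345.6))]).tolist())
# known: plate corners top from top-cam, bearing centre top, standoffs
print(proj([[*(np.array([.5552,.0946])+R.from_euler('z',-65.5,degrees=True).apply([a,b,0])[:2]),z] for z in(0,.014) for a,b in((-.05,.05),(.05,.05),(.05,-.05),(-.05,-.05))]))
print(proj([[.3622,.0699,.018],[.6762,-.1434,.055],[.4598,-.2044,.055]]))
"
```

```text
0 [[336.0, 459.0], [342.0, 448.0], [438.0, 458.0], [389.0, 453.0]]
0.0065 [[336.0, 450.0], [342.0, 439.0], [439.0, 449.0], [390.0, 444.0]]
0.015 [[337.0, 438.0], [342.0, 426.0], [440.0, 436.0], [390.0, 432.0]]
0.025 [[337.0, 423.0], [343.0, 412.0], [442.0, 422.0], [391.0, 417.0]]
[[213. 412.]
 [221. 313.]
 [381. 314.]
 [390. 414.]
 [212. 392.]
 [221. 294.]
 [382. 296.]
 [391. 394.]]
[[636. 399.]
 [286.  86.]
 [596. 110.]]
```

The side view shows the finger tips at crop (345,402) and (440,410). That puts them about 25 mm above where the state says, so I'll descend slowly and watch the force.

play_rows(
  commands=[
    [[0,0,0.4,0,0,0,0.4],[0,0,0.8,0,0,0,0.4],[0,0,1.0,0,0,0,0.4],[0,0,1.2,0,0,0,0.4],[0,0,1.2,0,0,0,0.4],[0,0,1.2,0,0,0,0.4]],
  ],
)

```text
clock: 6.12
tool_pos: [0.4754, 0.1508, -0.0072]
orientation: [180.0, -0.0, -73.7]
force: [-0.3, 0.9, 0.0]
opening: 0.0354
gripper_force: 0.0
```

play_rows(
  commands=[
    [[0,0,0.2,0,0,0,0.4],[0,0,0.4,0,0,0,0.4],[0,0,0.6,0,0,0,0.4],[0,0,0.7,0,0,0,0.4],[0,0,0.7,0,0,0,0.4],[0,0,0.7,0,0,0,0.4]],
  ],
)

```text
clock: 6.62
tool_pos: [0.4754, 0.1508, -0.0141]
orientation: [180.0, -0.0, -73.7]
force: [0.2, -0.6, -0.0]
opening: 0.0351
gripper_force: 0.0
```

```bash
python3 -c "
from h import *
from plant import snapshot
s=snapshot('side')
im=s['frame'][...,::-1]
cv2.imwrite('pics/s2.png',cv2.resize(im[180:260,220:340],None,fx=6,fy=6,interpolation=cv2.INTER_CUBIC))
go([*n2w(0,345),-.018],NY-90)"
```

```text
row [0.01 0.05 0.39] [ 0.01 -0.01  0.  ] now nest [  0.5 345.1] z -0.0141 t 6.67 F [ 1.  -0.4 -0.7]
```

View pics/s2.png

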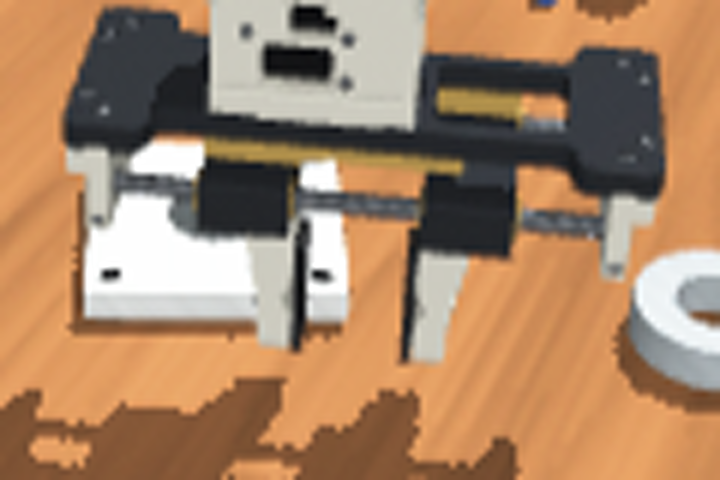

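Tip pixels (280,348) and (430,360) give a true tip height of about 11.5 mm against a reported -14 mm. The reported TCP is therefore about 25 mm lower than the real finger ends. I'll allow for this and redo the side push.

play_rows(
  commands=[
    [[0,0,-4,0,0,0,0.4],[0,0,-6,0,0,0,0.4],[2,-4,-6,0,0,10,0.4],[4,-7,-6,0,0,20,0.4],[6,-10,-6,0,0,30,0.4],[7.6,-14,-6,0,0,45,0.4],[7.6,-14,-6,0,0,60,0.4],[7.6,-14,-6,0,0,75,0.4],[7.6,-14,-6,0,0,90,0.4],[7.6,-14,-6,0,0,90,0.4],[7.6,-14,-6,0,0,90,0.4],[7.6,-14,-6,0,0,90,0.4],[7.6,-14,-6,0,0,90,0.4],[7.6,-14,-4,0,0,90,0.4],[7.6,-14,-2,0,0,90,0.4],[7.6,-14,0,0,0,90,0.4],[7.6,-14,0.5,0,0,90,0.4],[7.6,-14,0.5,0,0,90,0.4],[7.6,-14,0.5,0,0,90,0.4]],
  ],
)

```text
clock: 8.25
tool_pos: [0.6314, 0.1172, -0.0186]
orientation: [-180.0, -0.0, -163.6]
force: [0.5, 0.3, 1.2]
opening: 0.035
gripper_force: 0.0
```

```bash
python3 -c "
from h import *
go([*n2w(60,269),-.02],NY-180)"
```

```text
row [ 8.08 -0.    0.14] [-0.02 -0.    0.05] now nest [140.8 269.1] z -0.0186 t 8.25 F [0.5 0.3 1.2]
```

play_rows(
  commands=[
    [[0.7,0,0.1,0,0,0,0.4],[1.4,0,0.1,0,0,0,0.4],[2,0,0.1,0,0,0,0.4],[2.6,0,0.1,0,0,0,0.4],[3.2,0,0.1,0,0,0,0.4],[3.8,0,0.1,0,0,0,0.4],[4.4,0,0.1,0,0,0,0.4],[5,0,0.1,0,0,0,0.4]],
  ],
)

```text
clock: 8.92
tool_pos: [0.5834, 0.1034, -0.0195]
orientation: [180.0, 0.1, -163.7]
force: [3.8, 1.0, 3.8]
opening: 0.0351
gripper_force: 2.0
```

play_rows(
  commands=[
    [[0.6,0,0,0,0,0,0.4],[1.2,0,0,0,0,0,0.4],[1.8,0,0,0,0,0,0.4],[2.3,0,0,0,0,0,0.4],[2.7,0,0,0,0,0,0.4],[3.0,0,0,0,0,0,0.4],[3.1,0,0,0,0,0,0.4],[3.1,0,0,0,0,0,0.4],[3.1,0,0,0,0,0,0.4],[1.6,0,-0.5,0,0,0,0.4],[1.6,0,-4,0,0,0,0.4],[1.6,0,-7,0,0,0,0.4],[1.6,3,-7,0,0,0,0.4],[1.6,6,-7,0,0,0,0.4],[1.6,8,-7,0,0,0,0.4],[1.6,8,-7,0,0,0,0.4]],
  ],
)

```text
clock: 10.25
tool_pos: [0.5425, 0.1769, 0.0489]
orientation: [-180.0, -0.2, -163.6]
force: [-0.3, 0.0, -0.3]
opening: 0.0351
gripper_force: 0.0
```

play_rows(
  commands=[
    [[3,0,0,0,0,-7,0.4],[6,0,0,0,0,-14,0.4],[7.5,0,0,0,0,-28,0.4],[7.5,0,0,0,0,-42,0.4],[7.5,0,0,0,0,-60,0.4],[7.5,0,0,0,0,-75,0.4],[7.5,0,0,0,0,-90,0.4],[7.5,0,0,0,0,-90,0.4],[7.5,0,0,0,0,-90,0.4],[7.5,0,0,0,0,-90,0.4],[7.5,0,0,0,0,-90,0.4],[7.5,0,0,0,0,-90,0.4],[7.5,0,0,0,0,-90,0.4],[7.5,0,0,0,0,-90,0.4],[7.5,0,0,0,0,-90,0.4]],
  ],
)

```text
clock: 11.5
tool_pos: [0.4718, 0.1532, 0.0491]
orientation: [179.8, -0.1, -73.9]
force: [-0.7, 0.9, 0.4]
opening: 0.0351
gripper_force: 0.0
```

```bash
cat >> h.py <<'E'
def plate(s,near,lo=105,rad=45,smax=60):
    """bright grey square plate near world point: centre, yaw, size from the top picture"""
    im=s["frame"];hsv=cv2.cvtColor(im,cv2.COLOR_RGB2HSV)
    m=((hsv[...,1]<smax)&(hsv[...,2]>lo)).astype(np.uint8)
    m=cv2.morphologyEx(m,cv2.MORPH_OPEN,np.ones((3,3)))
    cs,_=cv2.findContours(m,cv2.RETR_EXTERNAL,cv2.CHAIN_APPROX_NONE)
    for c in cs:
        if cv2.contourArea(c)<800: continue
        b=cv2.boxPoints(cv2.minAreaRect(ray(s,c[:,0].astype(float),.014).astype(np.float32)*1000))
        e=b[1]-b[0];print("blob",np.round(w2n(b.mean(0)/1e3),1),"yaw90-nest",round((np.degrees(np.arctan2(e[1],e[0]))-NY+45)%90-45,2),"size",np.linalg.norm(e),np.linalg.norm(b[2]-b[1]))
E
python3 -c "
from h import *
from plant import snapshot
import pickle
plate(pickle.load(open('top1.pkl','rb')),0)
s=snapshot('top');pickle.dump(s,open('top2.pkl','wb'));plate(s,0)
go([*n2w(0,345),-.02],NY-90)"
```

```text
blob [-132.2  298.8] yaw90-nest -15.09 size 63.17955 62.166767
blob [ 61.5 269.3] yaw90-nest 8.54 size 101.571075 102.006485
blob [488.6 276.4] yaw90-nest -14.94 size 168.88431 33.848835
blob [555.4 516.5] yaw90-nest -14.79 size 177.90631 27.458122
blob [-131.6  299.1] yaw90-nest 29.69 size 63.70479 62.428997
blob [  0.9 276.7] yaw90-nest -0.25 size 101.24139 101.326454
blob [488.6 276.4] yaw90-nest -14.94 size 168.88431 33.848835
blob [555.4 516.5] yaw90-nest -14.79 size 177.90631 27.458122
row [ 0.35 -0.21  6.93] [ 0.14 -0.04 -0.2 ] now nest [ -1.9 348.6] z 0.0493 t 11.55 F [ 0.4  1.1 -0.2]
```

play_rows(
  commands=[
    [[0,-0.2,3,0,0,-0.2,0.4],[0,-0.2,5,0,0,-0.2,0.4],[0,-0.2,6.5,0,0,-0.2,0.4],[0,-0.2,6.9,0,0,-0.2,0.4],[0,-0.2,6.9,0,0,-0.2,0.4],[1,-0.2,6.9,0,0,-0.2,0.4],[2,-0.2,6.9,0,0,-0.2,0.4],[3,-0.2,6.9,0,0,-0.2,0.4],[4,-0.2,6.9,0,0,-0.2,0.4],[5,-0.2,6.9,0,0,-0.2,0.4],[6,-0.2,6.9,0,0,-0.2,0.4],[7,-0.2,6.9,0,0,-0.2,0.4],[8,-0.2,6.9,0,0,-0.2,0.4],[9,-0.2,6.9,0,0,-0.2,0.4],[10,-0.2,6.9,0,0,-0.2,0.4],[10.8,-0.2,6.9,0,0,-0.2,0.4],[11.4,-0.2,6.9,0,0,-0.2,0.4],[11.8,-0.2,6.9,0,0,-0.2,0.4],[12,-0.2,6.9,0,0,-0.2,0.4]],
  ],
)

```text
clock: 13.13
tool_pos: [0.5089, 0.0391, -0.0192]
orientation: [180.0, -0.0, -73.5]
force: [0.0, 3.2, 2.3]
opening: 0.035
gripper_force: 1.3
```

```bash
python3 -c "
from h import *
from plant import snapshot
import pickle
s=snapshot('top');pickle.dump(s,open('top3.pkl','wb'));plate(s,0)
go([*n2w(0,60),-.02],NY-90)"
```

```text
blob [-132.2  298.8] yaw90-nest -15.02 size 63.166176 62.1782
blob [488.6 276.4] yaw90-nest -14.94 size 168.88431 33.848835
blob [555.2 515.5] yaw90-nest -14.79 size 179.95569 27.45873
row [16.85  0.17  0.08] [ 0.03 -0.01  0.17] now nest [  1.2 228.5] z -0.0192 t 13.18 F [-0.4 -0.1  0.5]
```

play_rows(
  commands=[
    [[1,0.05,0,0,0,0.2,0.4],[2,0.1,0,0,0,0.2,0.4],[3,0.1,0,0,0,0.2,0.4],[4,0.1,0,0,0,0.2,0.4],[4.8,0.1,0,0,0,0.2,0.4],[5.4,0.1,0,0,0,0.2,0.4],[5.7,0.1,0,0,0,0.2,0.4],[5.8,0.1,0,0,0,0.2,0.4],[5.8,0.1,0,0,0,0.2,0.4],[2,0.1,0,0,0,0.2,0.4],[-2,0.1,0,0,0,0.2,0.4],[-5,0.1,0,0,0,0.2,0.4],[-5,0.1,0,0,0,0.2,0.4],[-5,0.1,0,0,0,0.2,0.4]],
  ],
)

```text
clock: 14.35
tool_pos: [0.4936, 0.0891, -0.0188]
orientation: [-180.0, -0.0, -73.5]
force: [0.3, -1.1, -0.3]
opening: 0.0349
gripper_force: 0.0
```

```bash
python3 -c "
from h import *
from plant import snapshot
import pickle
s=snapshot('top');pickle.dump(s,open('top3.pkl','wb'));plate(s,0)
go([*n2w(0,170),-.02],NY-90)"
```

```text
blob [ -0.6 110.5] yaw90-nest -0.11 size 101.8793 101.63351
blob [488.6 276.4] yaw90-nest -14.94 size 168.88431 33.848835
blob [555.4 516.5] yaw90-nest -14.79 size 177.90631 27.458122
row [10.99  0.06  0.11] [-0.   -0.01  0.13] now nest [  0.4 279.9] z -0.0189 t 14.4 F [-0.6 -0.4  0.8]
```

play_rows(
  commands=[
    [[3,0,0,0,0,0.1,0.4],[6,0,0,0,0,0.1,0.4],[9,0,0,0,0,0.1,0.4],[10,0,0,0,0,0.1,0.4],[11,0,0,0,0,0.1,0.4],[12,0,0,0,0,0.1,0.4],[13,0,0,0,0,0.1,0.4],[14,0,0,0,0,0.1,0.4],[15,0,0,0,0,0.1,0.4],[16,0,0,0,0,0.1,0.4],[17,0,0,0,0,0.1,0.4],[17.6,0,0,0,0,0.1,0.4],[18.2,0,0,0,0,0.1,0.4],[18.8,0,0,0,0,0.1,0.4],[19.4,0,0,0,0,0.1,0.4],[20,0,0,0,0,0.1,0.4],[20.4,0,0,0,0,0.1,0.4],[20.8,0,0,0,0,0.1,0.4],[21,0,0,0,0,0.1,0.4]],
  ],
)

```text
clock: 15.98
tool_pos: [0.5528, -0.1145, -0.0191]
orientation: [180.0, 0.0, -73.8]
force: [-1.4, 1.7, -1.1]
opening: 0.0352
gripper_force: 0.8
```

```bash
python3 -c "
from h import *
go([*n2w(0,59.5),-.02],NY-90)"
```

```text
row [0.92 0.03 0.09] [ 0.    0.   -0.11] now nest [ 0.3 68.7] z -0.0191 t 15.98 F [-1.4  1.7 -1.1]
```

play_rows(
  commands=[
    [[0.3,0,0,0,0,0,0.4],[0.5,0,0,0,0,0,0.4],[0.7,0,0,0,0,0,0.4],[0.8,0,0,0,0,0,0.4],[0.8,0,0,0,0,0,0.4]],
  ],
)

```text
clock: 16.4
tool_pos: [0.555, -0.122, -0.019]
orientation: [180.0, -0.0, -73.8]
force: [-0.1, 0.5, -1.1]
opening: 0.0347
gripper_force: 0.1
```

play_rows(
  commands=[
    [[0.1,0,0,0,0,0,0.4],[0.2,0,0,0,0,0,0.4],[0.2,0,0,0,0,0,0.4]],
  ],
)

```text
clock: 16.65
tool_pos: [0.5551, -0.1228, -0.0192]
orientation: [180.0, 0.1, -73.8]
force: [-2.6, 7.4, 1.2]
opening: 0.035
gripper_force: 4.0
```

play_rows(
  commands=[
    [[0.1,0,0,0,0,0,0.4],[0.15,0,0,0,0,0,0.4],[0.15,0,0,0,0,0,0.4],[0.15,0,0,0,0,0,0.4]],
  ],
)

```text
clock: 16.98
tool_pos: [0.5552, -0.1231, -0.0192]
orientation: [180.0, 0.1, -73.8]
force: [-3.5, 14.1, 3.8]
opening: 0.035
gripper_force: 7.4
```

```bash
python3 -c "
from h import *
go([*n2w(0,59.5),-.02],NY-90)"
```

```text
row [0.03 0.02 0.08] [ 0.02  0.12 -0.1 ] now nest [ 0.2 59.8] z -0.0192 t 16.98 F [-3.5 14.1  3.8]
```

play_rows(
  commands=[
    [[-0.3,0,0,0,0,0,0.4],[-1,0,0,0,0,0,0.4],[-3,0,-2,0,0,0,0.4],[-5,0,-6,0,0,0,1],[-8,-1,-10,0,0,-4,1],[-45.7,-2.6,-10,0,0,-13.4,1],[-45.7,-2.6,-10,0,0,-13.4,1],[-45.7,-2.6,-10,0,0,-13.4,1],[-45.7,-2.6,-10,0,0,-13.4,1],[-45.7,-2.6,-10,0,0,-13.4,1],[-45.7,-2.6,-10,0,0,-13.4,1],[-45.7,-2.6,-10,0,0,-13.4,1],[-45.7,-2.6,-10,0,0,-13.4,1],[-45.7,-2.6,-10,0,0,-13.4,1],[-45.7,-2.6,-10,0,0,-13.4,1],[-45.7,-2.6,-10,0,0,-13.4,1],[-45.7,-2.6,-10,0,0,-13.4,1],[-45.7,-2.6,-10,0,0,-13.4,1]],
  ],
)

```text
clock: 18.48
tool_pos: [0.4532, 0.3202, 0.0808]
orientation: [180.0, -0.0, -60.4]
force: [0.3, -0.2, 0.5]
opening: 0.0877
gripper_force: 0.0
```

```bash
python3 -c "
from h import *
from plant import snapshot
import pickle
s=snapshot('top');pickle.dump(s,open('top4.pkl','wb'));plate(s,0)
cv2.imwrite('pics/t4.png',cv2.resize(s['frame'][150:265,310:415,::-1],None,fx=5,fy=5,interpolation=cv2.INTER_CUBIC))
go([.452,.323,-.02],-60.3)"
```

```text
blob [-132.2  298.8] yaw90-nest -15.09 size 63.177322 62.166767
blob [-0.5  0.7] yaw90-nest -0.21 size 101.050606 101.75848
blob [488.6 276.4] yaw90-nest -14.94 size 164.77336 33.848347
blob [555.4 516.5] yaw90-nest -14.79 size 177.90631 27.458122
row [-0.34 -0.03 10.09] [ 0.02 -0.01 -0.15] now nest [ 26.9 513.6] z 0.0809 t 18.53 F [-0.6 -0.3 -0. ]
```

View pics/t4.png

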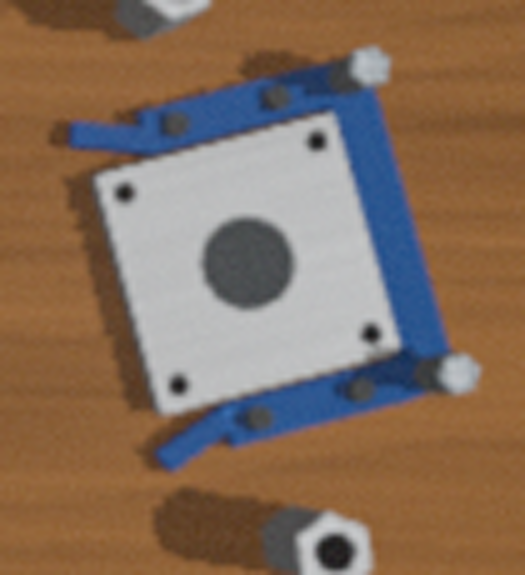

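The plate is home and square in the nest: disc at crop (248,262), measured at nest (-0.5, 0.7) mm, yaw -0.2°. The standoffs have not moved. Now I'll grip the cover.

play_rows(
  commands=[
    [[-0.5,-0.1,3,0,0,-0.1,1],[-0.5,-0.1,6,0,0,-0.1,1],[-0.5,-0.1,8.5,0,0,-0.1,1],[-0.5,-0.1,9.8,0,0,-0.1,1],[-0.5,-0.1,10.1,0,0,-0.1,1],[-0.5,-0.1,10.1,0,0,-0.1,1],[-0.5,-0.1,10.1,0,0,-0.1,0.5],[-0.5,-0.1,10.1,0,0,-0.1,0.5],[-0.5,-0.1,10.1,0,0,-0.1,0.5],[-0.5,-0.1,10.1,0,0,-0.1,0.5],[-0.5,-0.1,10.1,0,0,-0.1,0.5],[-0.5,-0.1,10.1,0,0,-0.1,0.5],[-0.5,-0.1,10.1,0,0,-0.1,0.5]],
  ],
)

```text
clock: 19.62
tool_pos: [0.4517, 0.3258, -0.0194]
orientation: [-180.0, 0.0, -60.3]
force: [-2.0, -1.4, 6.1]
opening: 0.0585
gripper_force: 30.0
```

```bash
python3 -c "
from h import *
go([.4515,.325,.06],-60.3)"
```

```text
row [ 0.06  0.06 -7.94] [-0.01  0.    0.02] now nest [ 26.9 519.8] z -0.0194 t 19.62 F [-2.  -1.4  6.1]
```

play_rows(
  commands=[
    [[0,0,-2,0,0,0,0.5],[0,0,-5,0,0,0,0.5],[0,0,-8,0,0,0,0.5],[0,0,-9,0,0,0,0.5],[0,0,-9,0,0,0,0.5]],
  ],
)

```text
clock: 20.03
tool_pos: [0.453, 0.3274, 0.0728]
orientation: [-179.7, 0.1, -60.3]
force: [0.5, 0.2, -2.8]
opening: 0.0584
gripper_force: 30.0
```

```bash
python3 -c "
from h import *
go([*n2w(-.3,1),.07],NY-90)"
```

```text
row [49.9  14.88  0.1 ] [-0.27  0.15 13.43] now nest [ 28.6 520.9] z 0.0728 t 20.03 F [ 0.5  0.2 -2.8]
```

play_rows(
  commands=[
    [[2,0.6,0,0,0,1,0.5],[5,1.5,0,0,0,2,0.5],[8,2.4,0,0,0,3,0.5],[11.5,3.4,0,0,0,4,0.5],[15,4.5,0,0,0,5,0.5],[18.5,5.5,0,0,0,6,0.5],[22,6.6,0,0,0,7,0.5],[25.5,7.6,0,0,0,8,0.5],[29,8.6,0,0,0,9,0.5],[32.5,9.7,0,0,0,10,0.5],[36,10.7,0,0,0,11,0.5],[39.5,11.8,0,0,0,12,0.5],[43,12.8,0,0,0,13.4,0.5],[46,13.7,0,0,0,13.4,0.5],[48.4,14.4,0,0,0,13.4,0.5],[49.6,14.8,0,0,0,13.4,0.5],[49.9,14.9,0,0,0,13.4,0.5],[49.9,14.9,0,0,0,13.4,0.5],[49.9,14.9,0,0,0,13.4,0.5],[49.9,14.9,0,0,0,13.4,0.5]],
  ],
)

```text
clock: 21.7
tool_pos: [0.5692, -0.1804, 0.0695]
orientation: [180.0, 0.0, -73.6]
force: [0.5, 0.1, -3.1]
opening: 0.058
gripper_force: 30.0
```

```bash
python3 -c "
from h import *
go([*n2w(-.3,1),-.0054],NY-90)"
```

```text
row [-0.   -0.22  7.49] [0.04 0.03 0.06] now nest [-2.4  0.9] z 0.0695 t 21.7 F [ 0.5  0.1 -3.1]
```

Lower the cover to 5 mm above contact first, then creep down.

play_rows(
  commands=[
    [[0,-0.2,2,0,0,0.1,0.5],[0,-0.2,4,0,0,0.1,0.5],[0,-0.2,5.5,0,0,0.1,0.5],[0,-0.2,6.5,0,0,0.1,0.5],[0,-0.2,7,0,0,0.1,0.5],[0,-0.2,7,0,0,0.1,0.5],[0,-0.2,7,0,0,0.1,0.5],[0,-0.2,7,0,0,0.1,0.5]],
  ],
)

```text
clock: 22.37
tool_pos: [0.5724, -0.1808, 0.001]
orientation: [-179.9, -0.0, -73.8]
force: [0.3, -0.9, -1.5]
opening: 0.0584
gripper_force: 30.0
```

```bash
python3 -c "
from h import *
go([*n2w(-.3,1),-.0054],NY-90)"
```

```text
row [-0.13  0.08  0.64] [-0.09 -0.04 -0.06] now nest [ 0.5 -0.3] z 0.001 t 22.37 F [ 0.3 -0.9 -1.5]
```

play_rows(
  commands=[
    [[-0.1,0.1,0.2,0,0,0,0.5],[-0.1,0.1,0.4,0,0,0,0.5],[-0.1,0.1,0.5,0,0,0,0.5],[-0.1,0.1,0.55,0,0,0,0.5],[-0.1,0.1,0.55,0,0,0,0.5]],
  ],
)

```text
clock: 22.78
tool_pos: [0.5703, -0.1803, -0.0053]
orientation: [180.0, -0.0, -73.8]
force: [-0.7, 0.3, 0.2]
opening: 0.0584
gripper_force: 30.0
```

play_rows(
  commands=[
    [[0,0,0.05,0,0,0,0.5],[0,0,0.1,0,0,0,0.5],[0,0,0.1,0,0,0,0.5]],
  ],
)

```text
clock: 23.03
tool_pos: [0.5703, -0.1803, -0.0055]
orientation: [-180.0, -0.0, -73.8]
force: [-4.3, 2.0, 8.9]
opening: 0.0584
gripper_force: 30.0
```

```bash
python3 -c "
from h import *
go([*n2w(-.3,1),-.0054],NY-90)"
```

```text
row [-0.03 -0.11 -0.01] [-0.   -0.02 -0.07] now nest [-1.4  0.7] z -0.0055 t 23.03 F [-4.3  2.   8.9]
```

play_rows(
  commands=[
    [[0,0,-0.3,0,0,0,0.5],[0,-0.1,-0.3,0,0,0,0.5],[0,-0.1,-0.3,0,0,0,0.5],[0,-0.1,-0.3,0,0,0,0.5],[0,-0.1,-0.1,0,0,0,0.5],[0,-0.1,-0.05,0,0,0,0.5],[0,-0.1,-0.02,0,0,0,0.5],[0,-0.1,-0.02,0,0,0,0.5]],
  ],
)

```text
clock: 23.7
tool_pos: [0.5716, -0.18, -0.0054]
orientation: [-180.0, -0.0, -73.8]
force: [-3.0, 2.1, 7.6]
opening: 0.0587
gripper_force: 30.0
```

```bash
python3 -c "
from h import *
go([*n2w(-.4,.8),-.0054],NY-90)"
```

```text
row [-0.02  0.03 -0.  ] [-0.02 -0.03 -0.07] now nest [-0.1  0.6] z -0.0054 t 23.7 F [-3.   2.1  7.6]
```

Seated. Release, rise straight up and move away.

play_rows(
  commands=[
    [[0,0,0,0,0,0,0.65],[0,0,0,0,0,0,0.8],[0,0,0,0,0,0,0.85],[0,0,0,0,0,0,0.85],[0,0,0,0,0,0,0.85],[0,0,-1,0,0,0,0.85],[0,0,-3,0,0,0,0.85],[0,0,-7,0,0,0,0.85],[0,0,-11,0,0,0,0.85],[-15,0,-12,0,0,0,0.85],[-25,0,-12,0,0,0,0.85],[-30,0,-12,0,0,0,0.85],[-30,0,-12,0,0,0,0.85],[-30,0,-12,0,0,0,0.85],[-30,0,-12,0,0,0,0.85],[-30,0,-12,0,0,0,0.85]],
  ],
)

```text
clock: 25.03
tool_pos: [0.4892, 0.1017, 0.1145]
orientation: [-179.9, 0.0, -73.8]
force: [0.7, 1.0, 0.4]
opening: 0.0746
gripper_force: 0.0
```

```bash
python3 -c "
from h import *
from plant import snapshot
import pickle
s=snapshot('top');pickle.dump(s,open('top5.pkl','wb'))
cv2.imwrite('pics/t5.png',cv2.resize(s['frame'][160:255,315:410,::-1],None,fx=6,fy=6,interpolation=cv2.INTER_CUBIC))
"
```

```text
(no output)
```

View pics/t5.png

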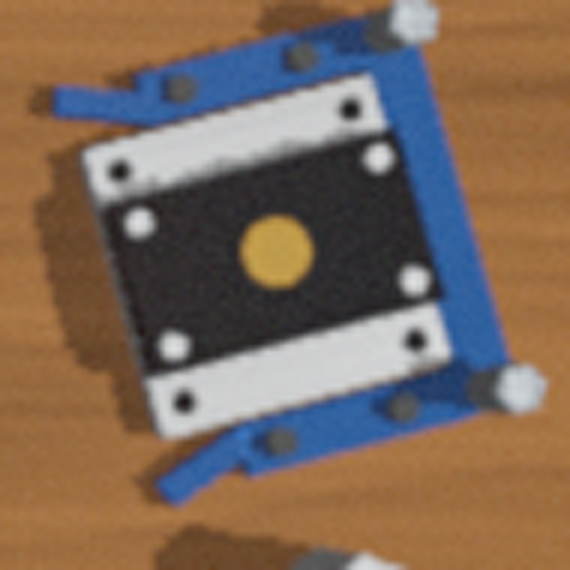

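The cover sits on the plate: disc at (277,251), screws at (140,222), (379,157), (414,281) and (174,346). The plate dots are at (119,171), (349,108), (415,341) and (184,402). I'll check these numerically, then look at the bystanders.

```bash
python3 -c "
from h import *
import pickle
s=pickle.load(open('top5.pkl','rb'))
c=lambda p:crop(p,6,315,160)
f=lambda P,z:np.array([w2n(q) for q in ray(s,c(P),z)])
C=f([(140,222),(379,157),(414,281),(174,346),(277,251)],.028);D=f([(119,171),(349,108),(415,341),(184,402)],.014)
print('cover',C[:4].mean(0),C[4],'yaw',np.degrees(np.arctan2(*(C[0]-C[1]+C[3]-C[2])*[-1,1])),'plate',D.mean(0),'yaw',np.degrees(np.arctan2(*(D[0]-D[1]+D[3]-D[2])*[-1,1])))
a=pickle.load(open('top.pkl','rb'))['frame'];b=s['frame']
d=cv2.absdiff(a,b).max(2)
for n,(u,v) in dict(far=(345,146),near=(377,260),bearing=(232,306),tub=(192,86)).items(): print(n,np.percentile(d[v-14:v+14,u-14:u+14],[50,90]))
plate(s,0)
"
```

```text
cover [0.47858317 0.23552849] [0.58062529 0.13282539] yaw 0.0993580414524964 plate [-0.05300866  0.20654368] yaw -0.02805046955718313
far [6. 9.]
near [6. 9.]
bearing [ 55.5 109. ]
tub [ 6. 10.]
blob [488.6 276.4] yaw90-nest -14.94 size 168.88431 33.848835
blob [555.4 516.5] yaw90-nest -14.79 size 177.94118 27.458733
```

```bash
python3 -c "
from plant import *
print(close_job())"
```

```text
the job is handed in; nothing more can be done
None
```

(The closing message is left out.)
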